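Twist the blade sharpener's bayonet cap to the hone mark and hold it

TASK

Slide the blue cap out of the open front of its parking dock, put it into the round white blade sharpener with its two lugs through the two entry slots (white pointers at the black marks) until its flange sits flush, and twist it clockwise, seen from above, until its pointers stand at the green half-way marks; it must never be turned on towards the lock click at the red marks. A spring turns the cap back, so keep gripping it there, at rest: the job finishes while you are still holding it at the green marks. Leave the other things on the table where they are.

Things in the scene. Friction and masses are not known exactly. Their poses are not given: they have to be found in the camera images.
- sharpener: Round white blade sharpener, fixed to the table, 100 mm across, 46 mm high; origin at the centre of its underside, z up. Two opposite entry slots open from its round bore along its +x and -x. Fixed stops keep an inserted cap from turning anticlockwise. A ledge 11.5 mm thick lies over the turned lugs.
- socket_mouth (a point): Centre of the sharpener's bore, level with its top (46 mm up), axes as the sharpener's. The bore is 44 mm across with a bevelled mouth; each slot is 0.54 rad (31 degrees) wide and reaches 32.5 mm from the axis. The slots are marked black on the rim.
- green_mark (a point): One of the two green half-way marks on the sharpener's rim, 42 mm from its axis, 40 degrees (0.70 rad) clockwise, seen from above, from the black mark at +x; the other is opposite. The red marks (lock click) are 80 degrees clockwise from the black ones.
- cap: Loose blue cap, 120 g or so, 66 mm high. Origin: centre of the plug's underside; z up; x along its two lugs and its grip bar (a half turn makes no difference). Steel plug 39 mm across, z 0 to 22 mm; lugs at +x and -x, z 0 to 8 mm, out to 29 mm from the axis, 0.34 rad wide; flange 72 mm across, z 22 to 30 mm, with white pointer stripes at +x and -x. Flush, its origin is 24 mm above the sharpener's.
- cap_bar (a point): Middle of the gripping part of the cap's bar, on its axis, 55 mm above the cap's origin. The bar is 46 mm long (cap x), 18 mm thick (cap y) and reaches from 30 to 66 mm above the cap's origin. At the start it stands up between the dock's lips, roughly across the dock's x.
- dock: Grey parking dock, fixed, 92 (x) by 94 (y) by 42 mm high; origin: centre of its underside, z up. The cap stands on its 6 mm floor near the origin. Walls at sides (78 mm apart) and back (+x). Two white lips on the sides, from x = -15 mm to the back, 54 mm apart, top at 42 mm, lie 2 mm above the cap's flange: the cap can be lifted only after being drawn 45 mm along the dock's -x.
- dock_front (a point): Middle of the dock's open front edge, level with its floor, 46 mm along the dock's -x from its origin; roughly towards the robot. No sill.
- switch_ring (a joint): Turn of the ring inside the sharpener, rad: 0 at rest, grows clockwise as the lugs push it. The cap turns about 0.11 rad from mid-slot before the lugs meet the ring, so ring = cap turn - 0.11; at the green mark about 0.58. A spring drives it back: 0.04 N m at 0, 0.086 N m at the green mark. The click begins at about 1.0 and snaps in at about 1.28; the turned cap has 2.5 mm play upward.
- rotary_cutter: yellow rotary cutter lying on the table, 48 x 178 x 21 mm; origin at the middle of its underside. Bystander.
- thread_spool_0: red thread spool standing, 30 mm across, 52 mm high; origin at the centre of its underside. Bystander.
- pin_dish: round purple pin dish, 68 mm across, 12 mm high; origin at the centre of its underside. Bystander.
- oil_bottle: small oil bottle with a red spout, standing, 29 mm across, 92 mm high; origin at the centre of its underside. Bystander.
- glue_stick: orange glue stick, standing, 22 mm across, 90 mm high; origin at the centre of its underside. Bystander.
Not all that is in view belongs to the job. Several things have the shape of the cap; the one meant has the colours described above.

How it is judged (in metres and radians):
On the way, in this order (a step that is already met when the one before it is completed fails the run):
1. the cap has been drawn out of the open front of the dock, clear of the lips (x of cap in the frame of dock below -0.04 m), for 0.05 s.
2. the cap sits flush in the sharpener with its lugs in the slots (horizontal distance between cap and sharpener below 0.004 m and z of cap in the frame of sharpener below 0.028 m and angle between cap's own z axis and vertical below 0.1 rad and angle between the x axis of cap and the x axis of sharpener, either way round below 0.25 rad), for 0.1 s.
3. the held cap has been turned clockwise to the green marks (horizontal distance between cap and sharpener below 0.004 m and z of cap in the frame of sharpener below 0.028 m and angle between cap's own z axis and vertical below 0.1 rad and value of joint switch_ring between 0.44 and 0.74 rad and angle between the x axis of cap and the x axis of sharpener, either way round between 0.54 and 0.86 rad and contact force between the fingers and cap above 2 N), for 0.5 s.
At the end, for the whole second after the job is handed in: The cap sits in the sharpener upright (within 0.1 rad), centred within 4 mm, its origin less than 28 mm above the sharpener's (flush is 24), turned 0.54 to 0.86 rad from the slots with the switch ring between 0.44 and 0.74 rad and at rest (under 0.25 rad/s), and the fingers still grip it (over 2 N) (all of step 3 and velocity of joint switch_ring between -0.25 and 0.25 rad/s); the arm keeps its last pose, push and grip.
It fails at once if the switch ring is turned past 0.95 rad, towards the lock click (value of joint switch_ring above 0.95 rad).
It fails at once if a bystander is moved by more than 20 mm (distance of any of rotary_cutter, thread_spool_0, pin_dish, oil_bottle, glue_stick from where it was at the start of the episode above 0.02 m).
It also fails if it takes over 45 s, if anything falls off the work surface, if the arm or the gripper's body presses on something with over 40 N, if the wrist force passes 120 N, or if a joint passes its speed limit or range.

ROBOT

A 6-joint arm with a two-finger parallel gripper is mounted at the origin on a cart in front of the work surface, level with it; the furniture and walls round the work are solid. World frame = base frame: x ahead of the robot, y to its left, z up, the work surface at z = 0. Lengths are in mm, angles in degrees, forces in N, time in s.
With the tool pointing down it reaches from about 300 to 850 mm from the base axis. Payload 4.2 kg.
Tool frame: the origin (TCP) lies between the finger pads; the fingertips stand 11 mm ahead of it and the grasp point (between the pads) lies 8 mm behind it (env.tips_ahead is the distance from the TCP to the fingertips, in mm); z points along the fingers, y is the line along which they close (so a half turn about z gives the same grasp; the last joint's range is limited). The gripper opens to 91 mm and grips with 3 to 60 N. Pads are 32 mm wide; open, the fingers measure 118 mm over their backs; the gripper's body (76 mm by 178 mm) begins 60 mm behind the grasp point.
Start: joints at [-1.146, 18.312, 89.639, -0, 72.044, -1.146], TCP at [575.015, 0, 224.976] pointing down, gripper open.
Joint ranges: [-177.97, 177.97], [-48.28, 115.42], [12.27, 149.76], [-77.06, 257.06], [2.81, 150.46], [-146.56, 146.56]. Speed limits (degrees/s): [147.25, 147.25, 180, 180, 180, 180].

INTERFACE

Orientations are given as [roll, pitch, yaw] about the fixed x, y, z axes, in that order (R = Rz(yaw) Ry(pitch) Rx(roll)).
In Python, from workcell import env, cams gives the robot as it stands.
- The arm moves only by the tool step_arm, never from a script. Its arguments are lists of equal length, an entry for each row: "linear": the shift along the tool's x, y, z in units of 30 cm (1.0 is 30 cm), a list of three; "turn": the turn about the tool's z in units of 360 degrees (1.0 is 360 degrees). In form: {"linear": [[tx, ty, tz], ...], "turn": [turn, ...]}. A call has 1 to 20 rows; each row is the pose to reach, as a shift and turn from the pose commanded when the call began, along the tool's axes at that moment, turning the shorter way round; what a row does not reach only later rows make up. A row lasts 1/8 s, in which the tool goes at most 62.5 mm and 10.7 degrees, less where a joint would pass 70% of its speed; a pose out of reach is approached as far as the arm can. A call with a number of a shift or a turn outside -1 to 1 is refused whole. A call with a gripper value outside its range is refused whole. "fingers" is the closure, from -1 (fully open) to 1 (shut), so that 0 is half open, set as the call begins (left out, the last holds). The fingers move at their own pace and stop on an object; "force" is the grip in N (left out, the last holds). Time passes only in rows, so rows that repeat a pose let the fingers close. It gives the time, the measured TCP pose, the force, the opening and the grip force at its end, in the units of the state.
- env.state(): the state, without advancing time (a new reading comes with each control period).
- cams.grab_frame(name): name is "scene" or "side" or "wrist"; returns a dict with "color" (420x560x3 uint8, blue, green, red), "fx", "fy", "cx", "cy" (pixels), "extrinsics" (4x4, takes a point from camera to world coordinates); the wrist camera has in their place "tool_from_camera" (4x4, takes a point from camera to tool coordinates, whose origin is the TCP and whose axes are the flange's). Camera axes: x right, y down, z forward; pixel columns grow to the right and rows downward; lengths in mm; the calibration is good to about 2 mm. A picture is of the moment at which its call begins: read the wrist's pose just before it. There is no depth.
- env.job_done(): hands the job in; it is judged then, once.
The state is a dict: "time_s": time; "qpos": joint angles; "qvel": joint speeds; "effort": joint torques, N m; "ee_pos": TCP position; "ee_rot": TCP orientation; "force": force on the tool from outside, world axes, zero at the start; "torque": the same for the moment, N m; "gripper_width": finger opening in mm; "gripper_force": force on a finger pad.
Only numpy, scipy, OpenCV 4.12 (cv2) and the standard library are available. Lean on these libraries where they do the work, as an engineer would, in place of code of your own. Each camera call takes 0.05 s, during which the arm holds its last target. There are 200 camera calls.

## Working session

There is one attempt and no reset: what is moved stays moved. The work goes in short steps, Python scripts to look and compute and a tool call to move; the robot and the scene stay as the last step left them, time stands still between calls to the robot, and variables do not carry over. Pictures are saved under pics/ and viewed, at most 10 in all, crops included, and the job is handed in when it is done.

Besides the shell and the picture viewer there is one more tool, called after ">>>" as name(argument=value, ...) on one line, values as JSON. step_arm: Moves the arm, as the interface text tells. Its arguments: {"type":"object","properties":{"linear":{"type":"array"},"turn":{"type":"array"},"fingers":{"type":"number"},"force":{"type":"number"}},"required":["linear","turn"]}

```bash
mkdir -p pics
python3 - <<'E'
from workcell import env,cams
import cv2,json,numpy as np
s=env.state();print(s['time_s'],s['ee_pos'],s['ee_rot'],s['gripper_width'],env.tips_ahead)
for n in ['scene','side','wrist']:
    f=cams.grab_frame(n);cv2.imwrite(f'pics/{n}0.png',f['color'])
    print(n,f['fx'],f['fy'],f['cx'],f['cy'],np.round(f.get('extrinsics',f.get('tool_from_camera')),4).tolist())
a=cv2.imread('pics/scene0.png');b=cv2.imread('pics/wrist0.png')
E
```

```text
0.0 [5.74538666e+02 4.70264332e-03 2.24130302e+02] [-1.79901510e+02 -1.39220822e-03  8.99979583e+01] 91.04968865489447 11.0
scene 458.01391989227625 458.01391989227625 278.9891936672202 208.66800973052443 [[-0.7576, -0.307, 0.576, -319.9561], [-0.6525, 0.3348, -0.6798, 1028.183], [0.0159, -0.8909, -0.4539, 747.0289], [0.0, 0.0, 0.0, 1.0]]
side 455.83903497863383 455.83903497863383 274.6446011698362 207.52855850742426 [[0.9868, -0.1119, 0.1171, 369.4618], [-0.1612, -0.6059, 0.779, -942.3442], [-0.0162, -0.7876, -0.6159, 834.8691], [0.0, 0.0, 0.0, 1.0]]
wrist 360.2911825484309 360.2911825484309 275.44081857528 207.3508959377272 [[0.0014, -0.9693, -0.2459, 67.7788], [1.0, 0.001, 0.002, 1.5369], [-0.0017, -0.2459, 0.9693, -160.5509], [0.0, 0.0, 0.0, 1.0]]
```

View pics/scene0.png

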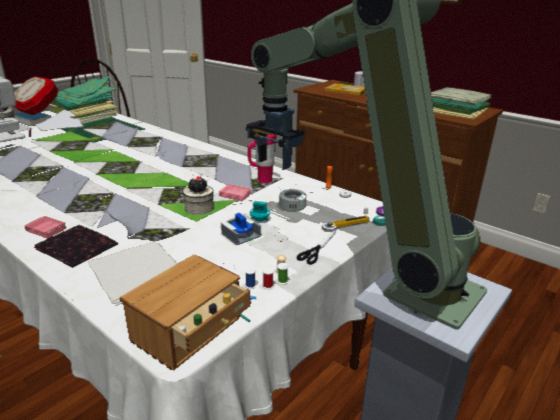

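View pics/wrist0.png

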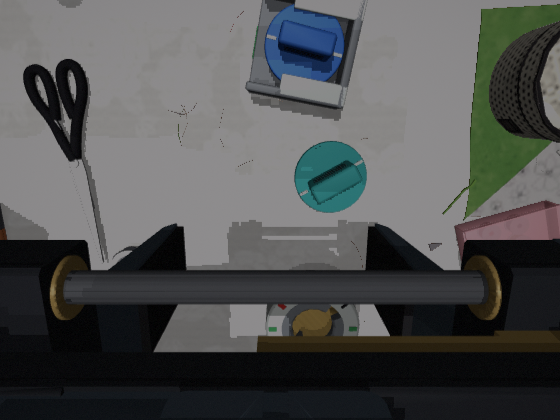

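The blue cap in the grey dock is at wrist (303,42). The lookalike is the teal cap at (331,177). The sharpener is at about (312,322), partly hidden. The blue one fits because it stands in the dock, has white pointers and is blue. I'll confirm that in enlarged crops.

Run:
```python
import cv2,numpy as np
a=cv2.imread('pics/side0.png');cv2.imwrite('pics/side0b.png',cv2.resize(a,(800,600),interpolation=cv2.INTER_CUBIC))
b=cv2.imread('pics/wrist0.png')[0:130,230:390]
c=cv2.imread('pics/wrist0.png')[260:345,220:400]
B=cv2.resize(b,None,fx=3,fy=3,interpolation=cv2.INTER_CUBIC)   # 480x390
C=cv2.resize(c,None,fx=2.2,fy=2.2,interpolation=cv2.INTER_CUBIC)
o=np.zeros((600,480,3),np.uint8);o[:390]=B;o[400:400+C.shape[0],:C.shape[1]]=C
cv2.imwrite('pics/crop1.png',o)
```

```text
(no output)
```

View pics/side0b.png

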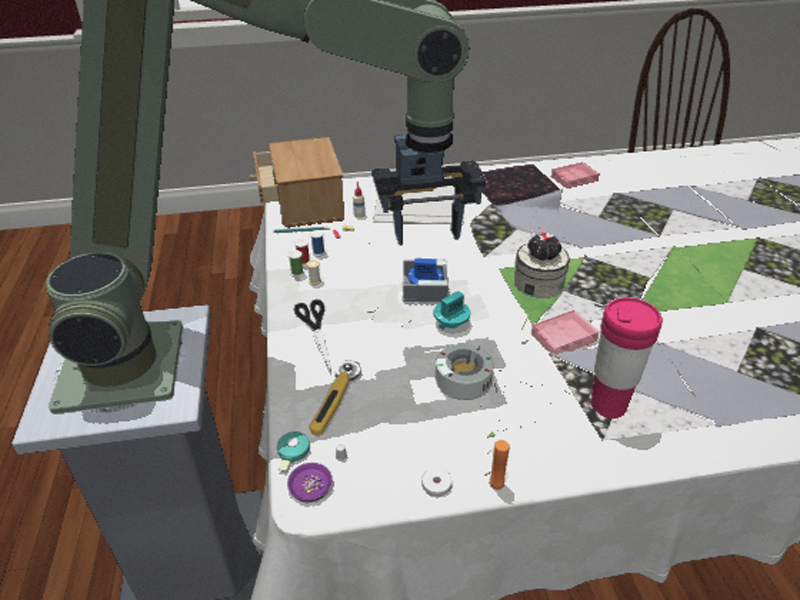

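View pics/crop1.png

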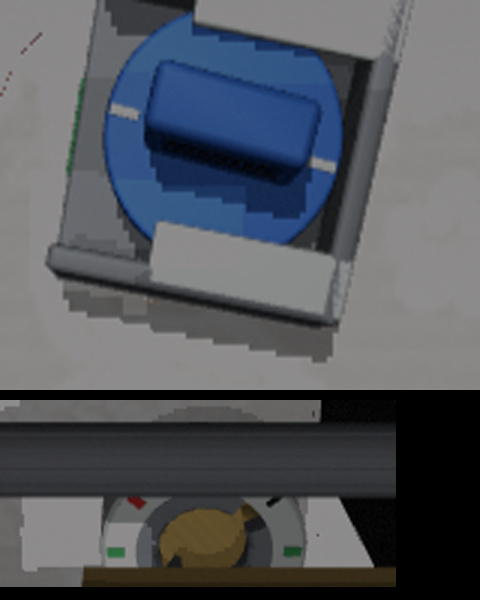

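The crop confirms the blue cap, with pointers at about (271.3,37.3) and (337.7,54.7). The sharpener's green marks are at (352.7,328.6) and (272.7,328.6), and a black mark is at (345,305.5).

```bash
cat > h.py <<'E'
from workcell import env,cams
import cv2,numpy as np
from scipy.spatial.transform import Rotation as R
def tool():
    s=env.state();return R.from_euler('xyz',s['ee_rot'],degrees=True).as_matrix(),np.array(s['ee_pos'])
K={'scene':None}
def pose(f,T=None):
    if 'extrinsics' in f: return np.array(f['extrinsics'])
    Rm,p=T;M=np.eye(4);M[:3,:3]=Rm;M[:3,3]=p;return M@np.array(f['tool_from_camera'])
def ray(f,E,uv,z):
    d=E[:3,:3]@np.array([(uv[0]-f['cx'])/f['fx'],(uv[1]-f['cy'])/f['fy'],1]);o=E[:3,3]
    return (o+d*(z-o[2])/d[2])[:2]
def ang(a,b): d=b-a;return np.degrees(np.arctan2(d[1],d[0]))
E
python3 - <<'E'
from h import *
T=tool();f=cams.grab_frame('wrist');E=pose(f,T)
a,b=[ray(f,E,p,36) for p in [(271.3,37.3),(337.7,54.7)]];print('cap',a,b,(a+b)/2,ang(a,b),np.linalg.norm(a-b))
l,r,k=[ray(f,E,p,46) for p in [(272.7,328.6),(352.7,328.6),(345,305.5)]];c=(l+r)/2
print('sharp',c,np.linalg.norm(l-r),ang(l,r),ang(c,k))
# dock lower wall top edge
print('dock dir',ang(ray(f,E,(230+155/3,222/3),42),ray(f,E,(230+338/3,258/3),42)))
print('teal',ray(f,E,(331,177),30))
s=cams.grab_frame('side');S=pose(s);q=0.7
for z,p in [(46,(464*q,366*q))]:print('side sharp',ray(s,S,p,z))
print('glue',ray(s,S,(500*q,488*q),0))
E
```

```text
cap [572.70849392 135.80948244] [632.58618601 121.44152277] [602.64733997 128.6255026 ] -13.493302666912761 61.57740068781931
sharp [ 616.36097833 -150.81698493] 84.87711883424453 0.07416887722905928 39.55327814559843
dock dir -10.414624832209936
teal [631.87270978   9.00994127]
side sharp [ 609.68471915 -159.33700412]
glue [ 612.28293803 -378.56530328]
```

>>> step_arm(linear=[[0.4287,0.0937,0.3],[0.4287,0.0937,0.3],[0.4287,0.0937,0.3],[0.4287,0.0937,0.3],[0.4287,0.0937,0.3],[0.4287,0.0937,0.3],[0.4287,0.0937,0.3],[0.4287,0.0937,0.3],[0.4287,0.0937,0.3],[0.4287,0.0937,0.3],[0.4287,0.0937,0.3],[0.4287,0.0937,0.3]], turn=[0.2875,0.2875,0.2875,0.2875,0.2875,0.2875,0.2875,0.2875,0.2875,0.2875,0.2875,0.2875], fingers=0)

```text
time_s: 1.75
ee_pos: [603.1, 128.6, 134.9]
ee_rot: [180.0, 0.0, -13.4]
force: [-1.2, 0.9, -0.2]
gripper_width: 45.8
gripper_force: 0.0
```

Run:
```python
from h import *
s=env.state();print(s['time_s'],s['ee_pos'],s['ee_rot'],s['gripper_width'],s['qpos'],s['force'])
f=cams.grab_frame('wrist');cv2.imwrite('pics/w1.png',f['color'])
```

```text
1.75 [603.10182428 128.5860783  134.89195656] [ 1.79996841e+02  3.73445748e-03 -1.34048683e+01] 45.75638117887122 [ 1.09678379e+01  2.57962363e+01  9.14912507e+01 -1.50337823e-03
  6.27172181e+01  1.14373395e+02] [-1.17448878  0.88726309 -0.20774688]
```

View pics/w1.png

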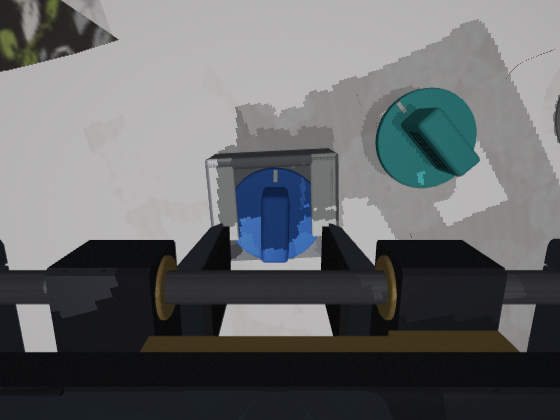

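The bar is centred between the fingers at about u=275 and aligned with them. The dock's back edge, (208,158) to (335,151), is about 3° off the tool, so the dock's x lies at about -10.5°. I'll descend and grip.

>>> step_arm(linear=[[0,0,0.15],[0,0,0.24],[0,0,0.26],[0,0,0.26]], turn=[0,0,0,0])

```text
time_s: 2.3
ee_pos: [603.6, 128.7, 57.3]
ee_rot: [-180.0, -0.0, -13.5]
force: [0.5, 0.1, -0.5]
gripper_width: 45.7
gripper_force: 0.0
```

>>> step_arm(linear=[[0,0,0],[0,0,0],[0,0,0],[0,0,0],[0,0,0]], turn=[0,0,0,0,0], fingers=1, force=40)

```text
time_s: 2.92
ee_pos: [603.5, 128.7, 57.6]
ee_rot: [-180.0, -0.1, -13.5]
force: [0.4, 0.1, 3.3]
gripper_width: 17.7
gripper_force: 40.0
```

>>> step_arm(linear=[[-0.02,0.001,-0.002],[-0.06,0.003,-0.003],[-0.1,0.005,-0.003],[-0.14,0.0073,-0.003],[-0.18,0.0094,-0.003],[-0.22,0.0115,-0.003],[-0.22,0.0115,-0.003]], turn=[0,0,0,0,0,0,0])

```text
time_s: 3.8
ee_pos: [537.0, 140.9, 57.9]
ee_rot: [180.0, 0.0, -13.5]
force: [0.7, 0.2, -0.7]
gripper_width: 17.9
gripper_force: 40.0
```

>>> step_arm(linear=[[0,0,-0.1],[0,0,-0.2],[0.0,0.03,-0.34],[0.04,0.12,-0.34],[0.08,0.25,-0.34],[0.12,0.4,-0.34],[0.17,0.55,-0.34],[0.22,0.7,-0.34],[0.26,0.85,-0.34],[0.29,0.95,-0.34],[0.305,1.0,-0.34],[0.305,1.0,-0.34]], turn=[0,0,0,-0.02,-0.04,-0.065,-0.09,-0.115,-0.135,-0.148,-0.148,-0.148])

```text
time_s: 5.3
ee_pos: [557.2, -172.8, 159.7]
ee_rot: [-180.0, -0.0, 39.6]
force: [0.1, -0.3, -1.9]
gripper_width: 17.9
gripper_force: 40.0
```

Run:
```python
from h import *
s=env.state();T=tool();print(s['time_s'],s['ee_pos'],s['ee_rot'],s['gripper_width'])
f=cams.grab_frame('wrist');cv2.imwrite('pics/w2.png',f['color'])
cv2.imwrite('pics/w2b.png',cv2.resize(f['color'][:300],(800,429),interpolation=cv2.INTER_CUBIC))
```

```text
5.3 [ 557.16221115 -172.80780531  159.68331704] [-1.79980118e+02 -1.70946989e-02  3.96302586e+01] 17.87572275846503
```

View pics/w2b.png

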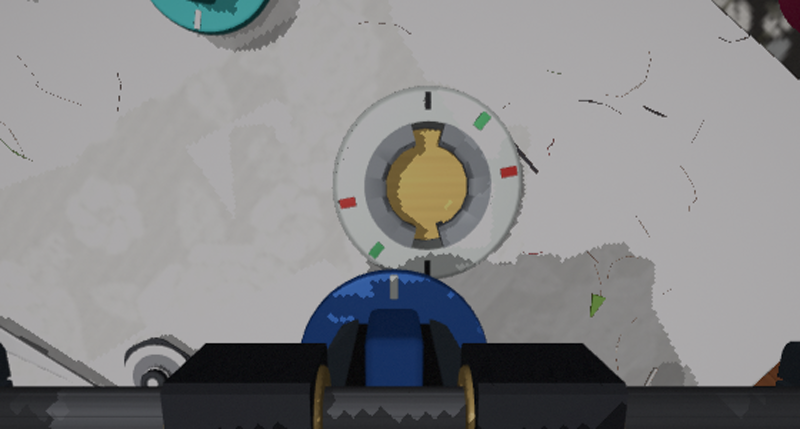

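The sharpener's black marks are at (428,100) and (428,268). The greens are at (482,120) and (377,250), the reds at (508,172) and (347,203). The held cap's pointer is at (394,288).

```bash
cat > m.py <<'E'
from h import *
f=cams.grab_frame('wrist');T=(R.from_euler('xyz',[180,0,39.63],degrees=True).as_matrix(),np.array([557.16,-172.81,159.68]));E=pose(f,T)
P=lambda p,z:ray(f,E,np.array(p)*.7,z)
g1,g2,r1,r2,b1=[P(p,46) for p in [(482,120),(377,250),(508,172),(347,203),(428,100)]]
c=(g1+g2+r1+r2)/4
print('c',c,(g1+g2)/2,(r1+r2)/2,'diam',np.linalg.norm(g1-g2),np.linalg.norm(r1-r2),'slot angle',ang(g2,g1)+40,ang(r2,r1)+80,ang(c,b1))
zf=159.68-51.6+30
loc=lambda w:(T[0].T@np.r_[w-T[1][:2],0])[:2]
print('flange front edge (tool)',loc(P((394,270),zf)),'side edges',loc(P((302,345),zf-2)),loc(P((486,345),zf-2)))
print('pointer outer/inner',loc(P((394,274),zf)),loc(P((394,299),zf)))
print('sharp in tool',loc(c))
# closing axis reference: bar top edges
print('bar top', loc(P((370,310),zf+36)),loc(P((417,310),zf+36)))
E
python3 m.py
```

```text
c [ 615.17620908 -150.62456152] [ 615.46731115 -150.7130006 ] [ 614.885107   -150.53612244] diam 85.29304853004132 85.23967495439199 slot angle 40.74469432046559 40.41730742585187 40.25516244834617
flange front edge (tool) [33.1596463   2.28831535] side edges [  3.86492728 -32.42318938] [ 3.92735463 37.12950494]
pointer outer/inner [31.6892085   2.29080652] [22.36827102  2.30659775]
sharp in tool [58.83336735 19.91755712]
bar top [28.29376832 -4.86951483] [28.30781389  8.98716653]
```

>>> step_arm(linear=[[0.06,0.02,0],[0.13,0.04,0],[0.19,0.053,0.0],[0.2067,0.0583,0.06],[0.2067,0.0583,0.12],[0.2067,0.0583,0.16],[0.2067,0.0583,0.16],[0.2067,0.0583,0.16]], turn=[-0.002,-0.002,-0.002,-0.002,-0.002,-0.002,-0.002,-0.002])

```text
time_s: 6.4
ee_pos: [616.2, -146.4, 112.3]
ee_rot: [180.0, -0.0, 40.5]
force: [-0.1, 0.0, -0.4]
gripper_width: 18.0
gripper_force: 40.0
```

Run:
```python
from h import *
s=env.state();print(s['time_s'],s['ee_pos'],s['ee_rot'],s['gripper_width'],s['force'])
o=np.zeros((600,800,3),np.uint8)
f=cams.grab_frame('side');cv2.imwrite('pics/s3.png',f['color']);E=pose(f)
def proj(f,E,p):
    c=np.linalg.inv(E)@np.r_[p,1];return f['fx']*c[0]/c[2]+f['cx'],f['fy']*c[1]/c[2]+f['cy']
for n,i in (('side',0),('scene',1)):
    f=cams.grab_frame(n);E=pose(f);u,v=proj(f,E,(616,-150,65));u,v=int(u),int(v);print(n,u,v)
    o[:, i*400:i*400+396]=cv2.resize(f['color'][v-50:v+50,u-33:u+33],(396,600),interpolation=cv2.INTER_CUBIC)
cv2.imwrite('pics/sc3.png',o)
```

```text
6.4 [ 616.21010896 -146.35437272  112.30686025] [ 1.79953644e+02 -3.19146081e-02  4.04908085e+01] 17.95695687665221 [-0.12336334  0.02683992 -0.38393883]
side 326 247
scene 292 188
```

View pics/sc3.png

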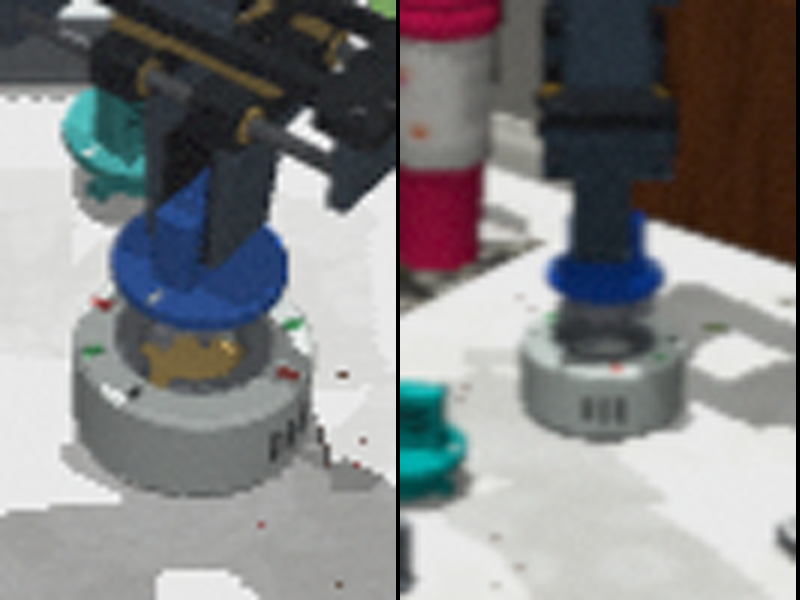

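The side crop shows the flange centred at u≈200.5 against 192.5 for the sharpener. In the scene crop it is 606 against 603.5. Next I'll convert those differences to millimetres.

Run:
```python
from h import *
def proj(f,E,p):
    c=np.linalg.inv(E)@np.r_[p,1];return np.array([f['fx']*c[0]/c[2]+f['cx'],f['fy']*c[1]/c[2]+f['cy']])
J=[];r=[]
for n,du in (('side',(200.5-192.5)/6),('scene',(606-603.5)/6)):
    f=cams.grab_frame(n);E=pose(f);b=np.array([615,-149,0.])
    def mid(p,rad,z):
        t=np.linspace(0,6.28,90);u=[proj(f,E,(p[0]+rad*np.cos(a),p[1]+rad*np.sin(a),z))[0] for a in t];return (min(u)+max(u))/2
    e=mid(b,36,88)-mid(b,50,35);  # shift if coaxial
    j=[mid(b+d,36,88)-mid(b,36,88) for d in (np.array([1,0,0]),np.array([0,1,0]))]
    J.append(j);r.append(du-e);print(n,'coaxial',e,'meas',du,j)
w=np.linalg.solve(J,r);print('cap - sharp world',w);a=np.radians(40.5)
print('move in tool', -w@[np.cos(a),np.sin(a)], -w@[np.sin(a),-np.cos(a)])
```

```text
side coaxial 1.1145838534646941 meas 1.3333333333333333 [np.float64(0.4010310280683598), np.float64(-0.10309665418799341)]
scene coaxial 0.42878601905653113 meas 0.4166666666666667 [np.float64(-0.21670041784193472), np.float64(-0.17686605855885773)]
cap - sharp world [ 0.42820715 -0.45612661]
move in tool -0.029380733978171734 -0.6249396904361538
```

The cap is coaxial to within about 0.6 mm. I'll descend in stages.

>>> step_arm(linear=[[0,-0.001,0.03],[0,-0.001,0.05],[0,-0.001,0.065],[0,-0.001,0.075],[0,-0.001,0.085],[0,-0.001,0.085]], turn=[0,0,0,0,0,0])

```text
time_s: 7.4
ee_pos: [615.6, -145.9, 86.2]
ee_rot: [-180.0, 0.0, 40.5]
force: [-1.0, 0.4, -1.1]
gripper_width: 17.9
gripper_force: 40.0
```

>>> step_arm(linear=[[0,0,0.012],[0,0,0.022],[0,0,0.03],[0,0,0.035],[0,0,0.038],[0,0,0.038]], turn=[0,0,0,0,0,0])

```text
time_s: 8.15
ee_pos: [615.7, -145.9, 75.6]
ee_rot: [180.0, -0.0, 40.5]
force: [-2.6, 0.8, 3.2]
gripper_width: 17.6
gripper_force: 40.0
```

>>> step_arm(linear=[[0,0,0.004],[0,0,0.004],[0,0,0.004],[0,0,0.004]], turn=[0,0,0,0])

```text
time_s: 8.65
ee_pos: [615.7, -145.9, 75.6]
ee_rot: [180.0, -0.0, 40.5]
force: [-4.0, 1.2, 11.7]
gripper_width: 17.8
gripper_force: 40.0
```

Seated firmly. I'll twist clockwise to the green marks, with a small lateral relief.

>>> step_arm(linear=[[-0.002,-0.0015,0],[-0.002,-0.0015,0],[-0.002,-0.0015,0],[-0.002,-0.0015,0],[-0.002,-0.0015,0],[-0.002,-0.0015,0],[-0.002,-0.0015,0],[-0.002,-0.0015,0],[-0.002,-0.0015,0],[-0.002,-0.0015,0],[-0.002,-0.0015,0],[-0.002,-0.0015,0],[-0.002,-0.0015,0]], turn=[0,0.01,0.022,0.035,0.048,0.061,0.074,0.086,0.096,0.105,0.111,0.113,0.113])

```text
time_s: 10.28
ee_pos: [616.3, -148.6, 75.7]
ee_rot: [179.7, -0.2, -0.1]
force: [-1.8, -6.2, 7.7]
gripper_width: 17.8
gripper_force: 40.0
```

Run:
```python
from h import *
s=env.state();print(s['time_s'],s['ee_pos'],s['ee_rot'],s['gripper_width'],s['force'],s['torque'],s['gripper_force'])
f=cams.grab_frame('side');cv2.imwrite('pics/s4.png',f['color'])
a=cv2.resize(f['color'][200:300,276:376],(600,600),interpolation=cv2.INTER_CUBIC);cv2.imwrite('pics/s4b.png',a)
```

```text
10.275 [ 616.32564899 -148.5865343    75.68481474] [ 1.79711643e+02 -2.30641073e-01 -8.97801651e-02] 17.804578013338666 [-1.78334242 -6.18227157  7.65587795] [-1.09087706  0.53019416  0.20460148] 40.0005841255188
```

View pics/s4b.png

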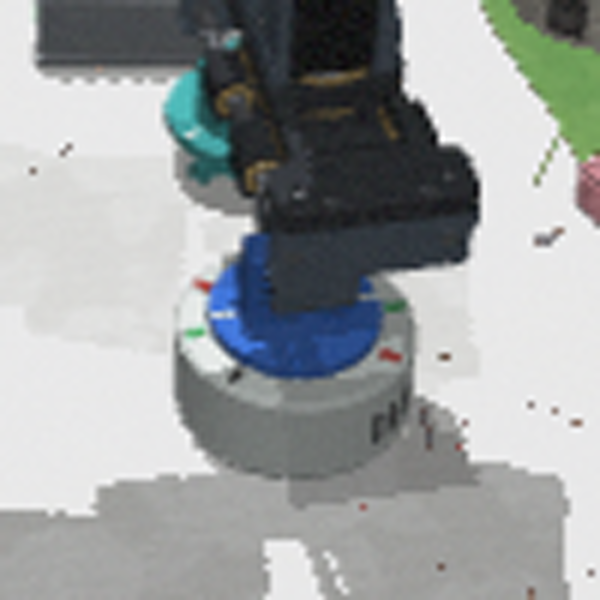

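The white pointers at (222,315) and (368,297), allowing for the flange height, line up with the green marks at (193,332) and (395,306). The cap sits flush and centred. I'll hold briefly, then hand in.

>>> step_arm(linear=[[0,0,0],[0,0,0],[0,0,0],[0,0,0],[0,0,0],[0,0,0],[0,0,0]], turn=[0,0,0,0,0,0,0])

```text
time_s: 11.2
ee_pos: [616.3, -148.6, 75.7]
ee_rot: [179.7, -0.2, -0.1]
force: [-0.9, -6.2, 8.0]
gripper_width: 18.0
gripper_force: 40.0
```

```bash
python3 -c "
from workcell import env
s=env.state();print(s['ee_pos'],s['ee_rot'],s['gripper_force'],s['force']);print(env.job_done())"
```

```text
[ 616.32052893 -148.57723759   75.67266293] [ 1.79715155e+02 -2.29694751e-01 -8.78339600e-02] 40.00052511692047 [-0.9376225  -6.19940459  8.00825383]
the job is handed in; nothing more can be done
None
```

I handed the job in at about 11 s with the blue cap flush in the sharpener, twisted to the green marks and held still at 40 N; no verdict came back, so whether it passed is not confirmed.

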